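Change over the tool batteries on the van's two chargers

TASK

The two battery packs on the chargers are full and the two in the wooden tray are flat: change them over. Put the flat packs on to charge, the tall one on the fast charger with the fan and the slim one on the standard charger, and stow each full pack in a cradle of the tray (one cradle is spare, which gives you room); every pack must end upright, flat on the floor of its place and inside the rim. Set the packs down gently, never drop them, and do not shift the mug.

Things in the scene. Friction and masses are not known exactly. Their poses are not given: they have to be found in the camera images.
- pack_full_tall: Full tall tool battery pack, black; starts on a charger (either one). Lower case 115 (x) x 75 (y) x 48 mm high; on top, centred, a rail block 84 (x) x 58 (y) x 20 mm with upright sides: grip from above across its 58 mm. Overall 68 mm high, about 0.64 kg. Origin: centre of underside; z up, x along the length, grey latch at the -x end.
- pack_full_slim: Full slim tool battery pack, black; starts on a charger (either one). Lower case 105 (x) x 75 (y) x 30 mm high; on top, centred, a rail block 84 (x) x 58 (y) x 20 mm with upright sides: grip from above across its 58 mm. Overall 50 mm high, about 0.38 kg. Origin: centre of underside; z up, x along the length, grey latch at the -x end.
- pack_flat_tall: Flat tall tool battery pack, black; starts in a cradle of the tray. Lower case 115 (x) x 75 (y) x 48 mm high; on top, centred, a rail block 84 (x) x 58 (y) x 20 mm with upright sides: grip from above across its 58 mm. Overall 68 mm high, about 0.64 kg. Origin: centre of underside; z up, x along the length, grey latch at the -x end.
- pack_flat_slim: Flat slim tool battery pack, black; starts in a cradle of the tray. Lower case 105 (x) x 75 (y) x 30 mm high; on top, centred, a rail block 84 (x) x 58 (y) x 20 mm with upright sides: grip from above across its 58 mm. Overall 50 mm high, about 0.38 kg. Origin: centre of underside; z up, x along the length, grey latch at the -x end.
- charger_fast: Fast contactless charger, grey, with big rear housing (70 mm long, 55 high, round fan grille). Fixed; starts holding a full pack. Pad floor 26 mm above origin, 132 (x) x 92 (y) mm inside its 8 mm high, 8 mm thick rim; pack lies flat on it, length along x, either way round. Origin: under the pad's centre, 12 mm above the table; z up, rear housing at +x.
- charger_std: Standard contactless charger, grey, with small rear housing (24 mm long, 34 high, no fan). Fixed; starts holding a full pack. Pad floor 26 mm above origin, 132 (x) x 92 (y) mm inside its 8 mm high, 8 mm thick rim; pack lies flat on it, length along x, either way round. Origin: under the pad's centre, 12 mm above the table; z up, rear housing at +x.
- cradle_a: One of three like grey plastic cradles, 105 mm apart, in the fixed brown wooden tray (edge 30 mm above table); holds the tall flat pack at the start. Floor 6 mm above origin, 132 (x) x 92 (y) mm inside its 8 mm high, 6 mm thick rim; pack lies flat on it, length along x, either way round. Origin: centre of underside, 12 mm above the table; z up.
- cradle_b: One of three like grey plastic cradles, 105 mm apart, in the fixed brown wooden tray (edge 30 mm above table); holds the slim flat pack at the start. Floor 6 mm above origin, 132 (x) x 92 (y) mm inside its 8 mm high, 6 mm thick rim; pack lies flat on it, length along x, either way round. Origin: centre of underside, 12 mm above the table; z up.
- cradle_c: One of three like grey plastic cradles, 105 mm apart, in the fixed brown wooden tray (edge 30 mm above table); empty at the start. Floor 6 mm above origin, 132 (x) x 92 (y) mm inside its 8 mm high, 6 mm thick rim; pack lies flat on it, length along x, either way round. Origin: centre of underside, 12 mm above the table; z up.
- mug: Dark steel mug, 80 mm across, 92 mm high, standing on the desk beyond the work. To be left alone. Origin: centre of the underside.

How it is judged:
At the end, for the whole second after the job is handed in: Tall flat pack on the fast charger, slim flat pack on the standard one, each full pack in any cradle of the tray: centre within 17 mm of the place's centre, underside within 4 mm of its floor, tilt below 0.06 rad; all at rest and released (horizontal distance between pack_flat_tall and charger_fast below 0.017 m and z of pack_flat_tall in the frame of charger_fast between 0.022 and 0.03 m and angle between each of pack_flat_tall, pack_flat_slim's own z axis and vertical below 0.06 rad and horizontal distance between pack_flat_slim and charger_std below 0.017 m and z of pack_flat_slim in the frame of charger_std between 0.022 and 0.03 m and ((horizontal distance between pack_full_tall and cradle_a below 0.017 m and z of pack_full_tall in the frame of cradle_a between 0.002 and 0.01 m and angle between pack_full_tall's own z axis and vertical below 0.06 rad) or (horizontal distance between pack_full_tall and cradle_b below 0.017 m and z of pack_full_tall in the frame of cradle_b between 0.002 and 0.01 m and angle between pack_full_tall's own z axis and vertical below 0.06 rad) or (horizontal distance between pack_full_tall and cradle_c below 0.017 m and z of pack_full_tall in the frame of cradle_c between 0.002 and 0.01 m and angle between pack_full_tall's own z axis and vertical below 0.06 rad)) and ((horizontal distance between pack_full_slim and cradle_a below 0.017 m and z of pack_full_slim in the frame of cradle_a between 0.002 and 0.01 m and angle between pack_full_slim's own z axis and vertical below 0.06 rad) or (horizontal distance between pack_full_slim and cradle_b below 0.017 m and z of pack_full_slim in the frame of cradle_b between 0.002 and 0.01 m and angle between pack_full_slim's own z axis and vertical below 0.06 rad) or (horizontal distance between pack_full_slim and cradle_c below 0.017 m and z of pack_full_slim in the frame of cradle_c between 0.002 and 0.01 m and angle between pack_full_slim's own z axis and vertical below 0.06 rad)) and linear speed of each of pack_full_tall, pack_full_slim, pack_flat_tall, pack_flat_slim below 0.02 m/s and contact force between the fingers and pack_full_tall below 0.05 N and contact force between the fingers and pack_full_slim below 0.05 N and contact force between the fingers and pack_flat_tall below 0.05 N and contact force between the fingers and pack_flat_slim below 0.05 N); the robot touches nothing.
It fails at once if a pack is dropped (moves at over 0.6 m/s while not held, a fall of about 20 mm) ((linear speed of pack_full_tall above 0.6 m/s and contact force between the fingers and pack_full_tall below 0.05 N) or (linear speed of pack_full_slim above 0.6 m/s and contact force between the fingers and pack_full_slim below 0.05 N) or (linear speed of pack_flat_tall above 0.6 m/s and contact force between the fingers and pack_flat_tall below 0.05 N) or (linear speed of pack_flat_slim above 0.6 m/s and contact force between the fingers and pack_flat_slim below 0.05 N)).
It fails at once if a pack is driven hard into a charger or a cradle (more than 60 N) (contact force between any of pack_full_tall, pack_full_slim, pack_flat_tall, pack_flat_slim and charger_fast above 60 N or contact force between any of pack_full_tall, pack_full_slim, pack_flat_tall, pack_flat_slim and charger_std above 60 N or contact force between any of pack_full_tall, pack_full_slim, pack_flat_tall, pack_flat_slim and cradle_a above 60 N or contact force between any of pack_full_tall, pack_full_slim, pack_flat_tall, pack_flat_slim and cradle_b above 60 N or contact force between any of pack_full_tall, pack_full_slim, pack_flat_tall, pack_flat_slim and cradle_c above 60 N).
It fails at once if two packs are knocked together hard (more than 60 N) (contact force between any of pack_full_slim, pack_flat_tall, pack_flat_slim and pack_full_tall above 60 N or contact force between any of pack_flat_tall, pack_flat_slim and pack_full_slim above 60 N or contact force between pack_flat_slim and pack_flat_tall above 60 N).
It fails at once if the mug is shifted by more than 30 mm (distance of mug from where it was at the start of the episode above 0.03 m).
It also fails if it takes over 104 s, if anything falls off the work surface, if the arm or the gripper's body presses on something with over 40 N, if the wrist force passes 120 N, or if a joint passes its speed limit or range.

ROBOT

A 6-joint arm with a two-finger parallel gripper is mounted at the origin on the work surface. World frame = base frame: x ahead of the robot, y to its left, z up, the work surface at z = 0. Lengths are in m, angles in rad, forces in N, time in s.
With the tool pointing down it reaches from about 0.325 to 0.9 m from the base axis. Payload 3.5 kg.
Tool frame: the origin (TCP) lies at the very end of the fingers, on their centre line; the grasp point (between the pads) lies 19 mm behind it (robot.grip_point_offset is the distance from the TCP to the grasp point, in m); z points along the fingers, y is the line along which they close (so a half turn about z gives the same grasp; the last joint's range is limited). The gripper opens to 85 mm and grips with 20 to 120 N. Pads are 22 mm wide; open, the fingers measure 114 mm over their backs; the gripper's body (76 mm by 85 mm) begins 54 mm behind the grasp point. The pads swing forward as they close: fully open they stand 13 mm farther back than shut.
Start: joints at [1.169, 0.276, -0.026, 1.268, 0, 1.467], TCP at [0.184, 0.597, 0.231] pointing down, gripper open.
Joint ranges: [-3.12, 3.12], [-0.85, 1.88], [-1.08, 1.24], [-1.95, 2.15], [-1.57, 1.53], [-3.14, 3.14]. Speed limits (rad/s): [2.57, 2.57, 3.14, 3.14, 3.14, 3.14].

INTERFACE

Orientations are given as a 3x3 rotation matrix whose columns are the frame's x, y, z axes.
In Python, from workcell import robot gives the robot as it stands.
- The arm moves only by the tool arm_command, never from a script. Its argument "commands" is text: rows parted by semicolons, each of 7 numbers parted by spaces: the turn, a rotation vector about the tool's x, y, z in units of 6 degrees (1.0 is 6 degrees), then the shift along the tool's x, y, z in units of 25 mm (1.0 is 25 mm), then the closure in counts, from 0 (fully open) to 255 (shut). A call has 1 to 12 rows; each row shifts and turns the commanded pose from where the row before left it, along the tool's axes as they then stand; what a row does not reach is not made up. A row lasts 1/8 s, in which the tool goes at most 62.5 mm and 10.7 degrees, less where a joint would pass 70% of its speed; a pose out of reach is approached as far as the arm can. A call is refused whole if a number of a shift passes 1 or a number of a turn 1, either way. A call with a gripper value outside its range is refused whole. The fingers move at their own pace and stop on an object; the grip force is fixed at half the most. Time passes only in rows, so rows that do not move let the fingers close. It gives the time, the measured TCP pose, the force, the opening and the grip force at its end, in the units of the state.
- robot.get_obs(): the state, without advancing time (a new reading comes with each control period).
- robot.read_camera(name): name is "scene" or "top" or "wrist"; returns a dict with "frame" (480x640x3 uint8, red, green, blue), "K" (3x3 intrinsics, pixels), "world_from_camera" (4x4, takes a point from camera to world coordinates). Camera axes: x right, y up, looking along -z (the intrinsics and any distortion apply to the point x, -y, -z); pixel columns grow to the right and rows downward; lengths in m; the calibration is good to about 2 mm. A picture is of the moment at which its call begins. There is no depth.
- robot.close_job(): hands the job in; it is judged then, once.
The state is a dict: "time_s": time; "joints": joint angles; "dq": joint speeds; "joint_efforts": joint torques, N m; "tool_pos": TCP position; "ee_rot": TCP orientation; "ft_force": force on the tool from outside, world axes, zero at the start; "wrist_torque": the same for the moment, N m; "gripper_width": finger opening in m; "grasp_force": force on a finger pad.
Only numpy, scipy, OpenCV 4.12 (cv2) and the standard library are available. Lean on these libraries where they do the work, as an engineer would, in place of code of your own. Each camera call takes 0.05 s, during which the arm holds its last target. There are 200 camera calls.

## Working session

There is one attempt and no reset: what is moved stays moved. The work goes in short steps, Python scripts to look and compute and a tool call to move; the robot and the scene stay as the last step left them, time stands still between calls to the robot, and variables do not carry over. Pictures are saved under pics/ and viewed, at most 14 in all, crops included, and the job is handed in when it is done.

Besides the shell and the picture viewer there is one more tool, called after "Call:" as a command line: name --argument value ..., lists and objects as JSON in quotes. arm_command: Moves the arm, as the interface text tells. Its arguments: {"type":"object","properties":{"commands":{"type":"string"}},"required":["commands"]}

```bash
mkdir -p pics
python3 - <<'E'
from workcell import robot
import cv2,numpy as np
np.set_printoptions(precision=4,suppress=True)
for n in("top","scene"):
    r=robot.read_camera(n);cv2.imwrite(f"pics/{n}0.png",r["frame"][:,:,::-1]);print(r["K"],r["world_from_camera"],[k for k in r])
o=robot.get_obs();print(o)
E
```

```text
[[505.3359   0.     312.4071]
 [  0.     505.3359 238.713 ]
 [  0.       0.       1.    ]] [[-0.0003  0.9906 -0.1369  0.4477]
 [-0.9999  0.002   0.0166  0.0191]
 [ 0.0167  0.1369  0.9904  1.1942]
 [ 0.      0.      0.      1.    ]] ['frame', 'K', 'world_from_camera']
[[558.9896   0.     325.6789]
 [  0.     558.9896 237.6336]
 [  0.       0.       1.    ]] [[-0.8277 -0.3497  0.4389  1.095 ]
 [ 0.5611 -0.5256  0.6395  0.7483]
 [ 0.0071  0.7756  0.6312  0.7784]
 [ 0.      0.      0.      1.    ]] ['frame', 'K', 'world_from_camera']
{'time_s': 0.1, 'joints': array([ 1.1686,  0.2771, -0.0277,  1.268 , -0.    ,  1.4674]), 'dq': array([-0.0004, -0.0001,  0.0033, -0.0015, -0.0002, -0.0003]), 'joint_efforts': array([  0.0004, -44.671 ,  29.6128,   0.0085,  -0.0002,  -0.    ]), 'tool_pos': array([0.1837, 0.5967, 0.2302]), 'ee_rot': array([[-0.9557,  0.2944, -0.0008],
       [ 0.2944,  0.9557, -0.0019],
       [ 0.0002, -0.002 , -1.    ]]), 'ft_force': array([ 0.9315, -0.9698, -0.133 ]), 'wrist_torque': array([ 0.0372, -0.0081,  0.0107]), 'grasp_force': 0.0, 'gripper_width': 0.0852695893485198}
```

View pics/top0.png

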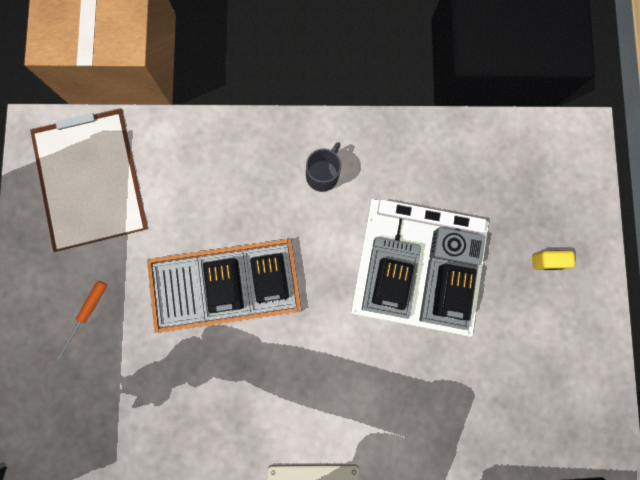

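View pics/scene0.png

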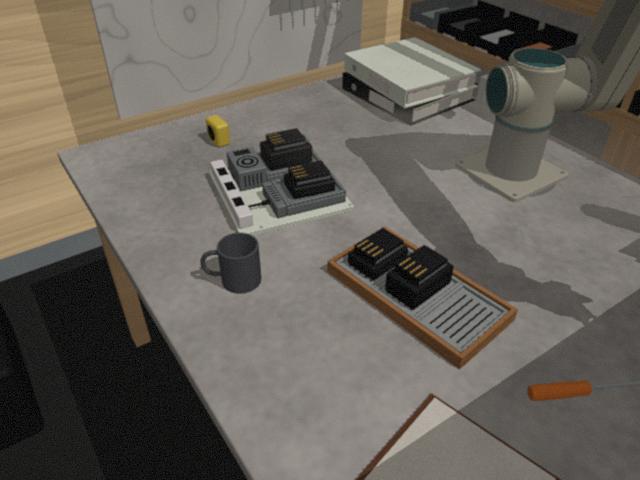

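Run:
```python
import cv2
im=cv2.imread("pics/top0.png")
for n,x,y,w,h,s in(("tray",142,230,164,108,4.8),("chg",345,190,150,150,4)):
    c=cv2.resize(im[y:y+h,x:x+w],None,fx=s,fy=s,interpolation=cv2.INTER_CUBIC)
    c=cv2.convertScaleAbs(c,alpha=1.5,beta=25)
    for k in range((x//10+1)*10,x+w,10):
        p=int((k-x+.5)*s);cv2.line(c,(p,0),(p,6 if k%50 else 15),(0,0,255),1);cv2.putText(c,str(k),(p-12,20),0,.38,(0,0,255),1)
    for k in range((y//10+1)*10,y+h,10):
        p=int((k-y+.5)*s);cv2.line(c,(0,p),(6,p),(0,0,255),1);cv2.putText(c,str(k),(8,p+4),0,.38,(0,0,255),1)
    cv2.imwrite(f"pics/{n}1.png",c)
```

```text
(no output)
```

View pics/tray1.png

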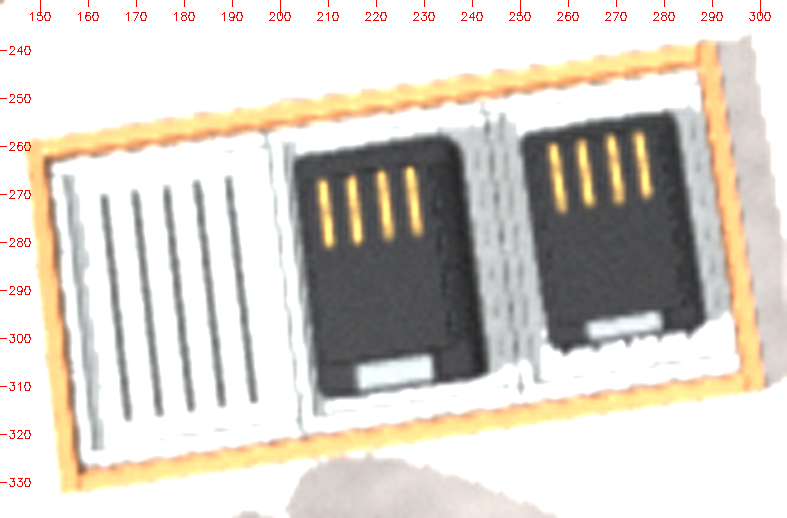

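View pics/chg1.png

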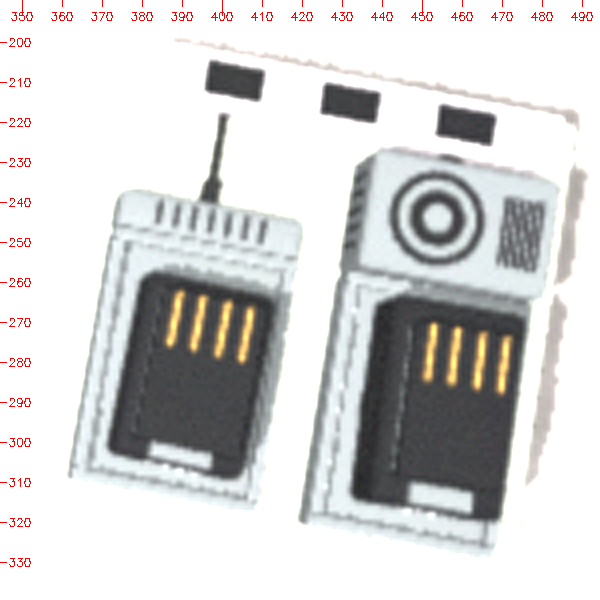

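```bash
cat > h.py <<'E'
from workcell import robot
import numpy as np,cv2
np.set_printoptions(precision=4,suppress=True)
KT=np.array([[505.3359,0,312.4071],[0,505.3359,238.713],[0,0,1]])
TT=np.array([[-.0003,.9906,-.1369,.4477],[-.9999,.002,.0166,.0191],[.0167,.1369,.9904,1.1942]])
def P(u,v,z,K=KT,T=TT):
    d=T[:3,:3]@np.array([(u-K[0,2])/K[0,0],-(v-K[1,2])/K[1,1],-1.]);o=T[:3,3]
    return (o+d*(z-o[2])/d[2])[:2]
E
python3 - <<'E'
from h import *
def pr(n,c,yaw): print(n,c,"yaw deg",np.degrees(yaw))
def ang(d): return np.arctan2(d[1],d[0])
# tray outer corners
q=[P(*p,.03) for p in((148.5,259),(290.5,238),(300.5,310),(155,331))]
yl=ang(q[0]-q[1])-np.pi/2; yl2=ang(q[3]-q[2])-np.pi/2
print("tray sizes",np.linalg.norm(q[0]-q[1]),np.linalg.norm(q[3]-q[2]),np.linalg.norm(q[0]-q[3]),np.degrees([yl,yl2]))
c=np.mean(q,0);y=np.array([-np.sin(yl),np.cos(yl)])
for k,n in((1,"C"),(0,"A"),(-1,"B")): pr(n,c+k*.105*y,yl)
print("C slots",np.mean([P(*p,.018) for p in((164,270),(190,267),(168.5,316),(195,314))],0))
for n,l,r,sl in(("std",(362,308.5),(408,316),((364,300),(372,250))),("fast",(420.5,319.5),(468.5,328),((422,310),(430,262)))):
    a,b=P(*l,.046),P(*r,.046);yw=ang(a-b)-np.pi/2;x=np.array([np.cos(yw),np.sin(yw)])
    print(n,"w",np.linalg.norm(a-b),"side yaw",np.degrees(ang(P(*sl[1],.046)-P(*sl[0],.046))));pr(n,(a+b)/2+.074*x,yw)
for n,ct,zt,zc,re,fr,L in(("fullT",(461.4,279),.106,.086,(458,266),(450,316.5),.115),("fullS",(397,271.3),.088,.068,(393.5,259.5),(387,307),.105),
  ("flatT",(218.75,272.5),.086,.066,(219,260),(225,311),.115),("flatS",(267,265.2),.068,.048,(266,254.5),(275,302.5),.105)):
    r,f=P(*re,zc),P(*fr,zc);k=P(*ct,zt)
    print(n,"len",np.linalg.norm(r-f),"mid",(r+f)/2,"contacts",k, "yaw", np.degrees(ang(r-f)))
E
```

```text
tray sizes 0.32998372367043 0.3315545169217549 0.16458378991375952 [8.6184 8.1191]
C [0.4875 0.3061] yaw deg 8.61844547815564
A [0.5032 0.2023] yaw deg 8.61844547815564
B [0.519  0.0985] yaw deg 8.61844547815564
C slots [0.4865 0.3063]
std w 0.10497702791623921 side yaw -9.967817248362568
std [ 0.5124 -0.1756] yaw deg -9.195189367661381
fast w 0.10954017035849568 side yaw -11.25826310200303
fast [ 0.4866 -0.3104] yaw deg -9.971631410259814
fullT len 0.11239018558264452 mid [ 0.4856 -0.3101] contacts [ 0.5109 -0.3212] yaw -11.242876288396014
fullS len 0.10693254514880678 mid [ 0.5039 -0.1733] contacts [ 0.5287 -0.1853] yaw -9.034888084647582
flatT len 0.1139363214564855 mid [0.4988 0.2009] contacts [0.5259 0.2054] yaw 8.073231765870172
flatS len 0.11055638903298516 mid [0.5154 0.0948] contacts [0.5435 0.1015] yaw 11.232964799270563
```

Call:
arm_command --commands "0 0 -0.6 -0.5 -1 0 0;0 0 -0.6 -0.5 -1 0 0;0 0 0 -0.54 -1 0 0;0 0 0 -0.54 -1 0 0;0 0 0 -0.54 -1 0 0;0 0 0 -0.54 -1 0 0;0 0 0 -0.54 -1 0 0;0 0 0 -0.54 -1 0 0;0 0 0 -0.54 -1 0 0;0 0 0 -0.54 -1 0 0;0 0 0 -0.54 -1 0 0;0 0 0 -0.54 -1 0 0"

```text
time_s: 1.6
tool_pos: [0.2846, 0.2719, 0.2309]
ee_rot: [[-0.985, 0.172, -0.001], [0.172, 0.985, -0.0], [0.0, -0.001, -1.0]]
ft_force: [0.1, -0.4, 0.4]
gripper_width: 0.0855
grasp_force: 0.0
```

Call:
arm_command --commands "0 0 0 -0.54 -1 0 0;0 0 0 -0.54 -1 0 0;0 0 0 -0.54 -1 0 0;0 0 0 -0.54 -1 0 0;0 0 0 -0.54 -1 0 0;0 0 0 -0.54 -1 0 0;0 0 0 -0.54 -1 0 0;0 0 0 -0.54 -1 0 0;0 0 0 -0.54 -1 0 0;0 0 0 -0.54 -1 0 0;0 0 0 -0.54 -1 0 0;0 0 0 -0.54 -1 0 0"

```text
time_s: 3.1
tool_pos: [0.3925, -0.0513, 0.2309]
ee_rot: [[-0.985, 0.172, -0.001], [0.172, 0.985, 0.0], [0.001, 0.0, -1.0]]
ft_force: [0.2, -0.3, 0.5]
gripper_width: 0.0853
grasp_force: 0.0
```

Call:
arm_command --commands "0 0 0 -0.55 -0.9 0 0;0 0 0 -0.55 -0.9 0 0;0 0 0 -0.55 -0.9 0 0;0 0 0 -0.55 -0.9 0 0;0 0 0 -0.55 -0.9 0 0;0 0 0 -0.55 -0.9 0 0;0 0 0 -0.55 -0.9 0 0;0 0 0 -0.55 -0.9 0 0;0 0 0 -0.55 -0.9 0 0;0 0 0 0 0 0 0"

```text
time_s: 4.35
tool_pos: [0.4806, -0.2734, 0.2311]
ee_rot: [[-0.985, 0.174, 0.0], [0.174, 0.985, -0.0], [-0.0, -0.0, -1.0]]
ft_force: [0.4, 0.6, 0.0]
gripper_width: 0.0853
grasp_force: 0.0
```

Run:
```python
from h import *
r=robot.read_camera("wrist");cv2.imwrite("pics/w1.png",r["frame"][:,:,::-1]);np.savez("w1",K=r["K"],T=r["world_from_camera"]);print(r["K"],r["world_from_camera"],robot.get_obs()["tool_pos"])
```

```text
[[392.6323   0.     321.6535]
 [  0.     392.6323 228.621 ]
 [  0.       0.       1.    ]] [[ 0.1738 -0.9356 -0.3072  0.4017]
 [ 0.9848  0.1651  0.0544 -0.2592]
 [-0.0002 -0.3119  0.9501  0.3742]
 [ 0.      0.      0.      1.    ]] [ 0.4799 -0.2722  0.231 ]
```

View pics/w1.png

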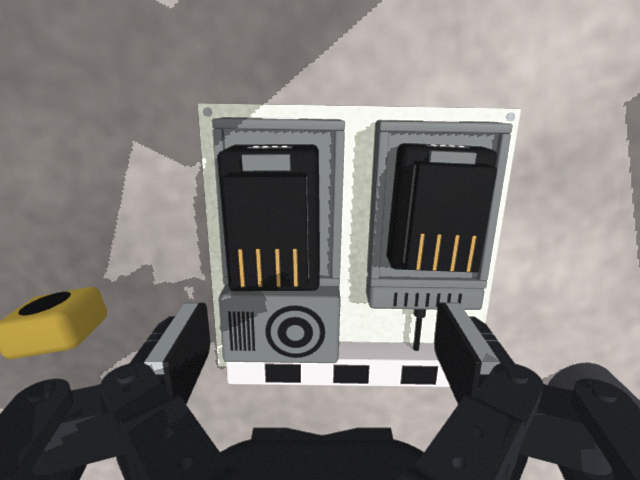

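Run:
```python
from h import *
d=np.load("w1.npz");K,T=d["K"],d["T"]
Q=lambda u,v,z:P(u,v,z,K,T)
for n,l,r in(("fast",(214,121),(344,121)),("std",(376,121),(494,121))):
    a,b=Q(*l,.046),Q(*r,.046);e=b-a;yw=np.arctan2(e[1],e[0])-np.pi/2
    print(n,np.linalg.norm(e),np.degrees(yw),(a+b)/2+.074*np.array([np.cos(yw),np.sin(yw)]))
for n,l,z in(("fullT",[(241.5,268),(296,268)],.106),("fullS",[(419.5,252),(472.5,253)],.088)):
    a,b=[Q(*p,z) for p in l];e=b-a;print(n,(a+b)/2,np.linalg.norm(e),np.degrees(np.arctan2(e[1],e[0]))-90)
# rail rear/front edges (top)
for n,pts,z in(("fullT rail",[(308,177),(308,290),(226,172)],.106),("fullS rail",[(411,164),(494,164),(495,270)],.088)):
    print(n,*[Q(*p,z) for p in pts])
print("latch front fullT",Q(266,147,.086),"fullS",Q(453,146,.068))
```

```text
fast 0.10493307879007022 -10.010011871406316 [ 0.4846 -0.3089]
std 0.09523557460545869 -10.010011871406292 [ 0.5065 -0.1849]
fullT [ 0.5119 -0.3186] 0.04051867361540521 -10.006503197842932
fullS [ 0.5305 -0.1831] 0.04157716420707739 -11.165508052882686
fullT rail [ 0.4499 -0.2773] [ 0.5348 -0.2932] [ 0.4367 -0.3321]
fullS rail [ 0.4567 -0.2029] [ 0.4672 -0.1434] [ 0.5522 -0.1459]
latch front fullT [ 0.4267 -0.3045] fullS [ 0.4524 -0.1658]
```

Run:
```python
import cv2
im=cv2.imread("pics/w1.png")
c=im[110:310,200:510];c=cv2.convertScaleAbs(cv2.resize(c,None,fx=2.5,fy=2.5,interpolation=cv2.INTER_CUBIC),alpha=1.6,beta=30)
for k in range(200,510,20): cv2.putText(c,str(k),(int((k-199.5)*2.5)-10,10),0,.38,(0,0,255),1);cv2.line(c,(int((k-199.5)*2.5),12),(int((k-199.5)*2.5),18),(0,0,255),1)
for k in range(120,310,20): cv2.putText(c,str(k),(8,int((k-109.5)*2.5)+4),0,.38,(0,0,255),1);cv2.line(c,(0,int((k-109.5)*2.5)),(6,int((k-109.5)*2.5)),(0,0,255),1)
cv2.imwrite("pics/w1c.png",c)
```

```text
(no output)
```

View pics/w1c.png

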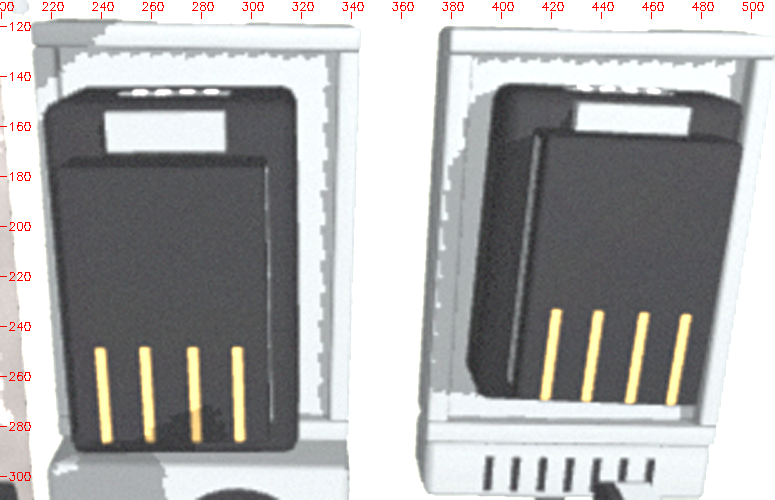

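Call:
arm_command --commands "0 0 0 -0.28 -0.84 0.5 0;0 0 0 -0.28 -0.84 1 0;0 0 0 0 0 1 0;0 0 0 0 0 1 0;0 0 0 0 0 1 0;0 0 0 0 0 0.6 0;0 0 0 0 0 0.3 0;0 0 0 0 0 0 0"

```text
time_s: 5.4
tool_pos: [0.4862, -0.315, 0.0961]
ee_rot: [[-0.985, 0.172, -0.0], [0.172, 0.985, 0.0], [0.0, 0.0, -1.0]]
ft_force: [0.4, 0.0, 0.6]
gripper_width: 0.0854
grasp_force: 0.0
```

Call:
arm_command --commands "0 0 0 0 -0.04 0.3 0;0 0 0 0 0 0 0;0 0 0 0 0 0 130;0 0 0 0 0 0 255;0 0 0 0 0 0 255;0 0 0 0 0 0 255;0 0 0 0 0 0 255;0 0 0 0 0 0 255;0 0 0 0 0 0 255"

```text
time_s: 6.52
tool_pos: [0.4866, -0.3161, 0.0897]
ee_rot: [[-0.985, 0.172, 0.001], [0.172, 0.985, -0.0], [-0.001, 0.0, -1.0]]
ft_force: [-0.3, 1.6, 6.2]
gripper_width: 0.0566
grasp_force: 67.2
```

Call:
arm_command --commands "0 0 0 0 0 -0.4 255;0 0 0 0 0 -0.8 255;0 0 -0.77 0 0 -1 255;0 0 -0.77 0 0 -1 255;0 0 -0.77 0 0 0 255;0 0 -0.76 0 0 0 255;0 0 0 -0.07 0.5 0 255;0 0 0 -0.15 1 0 255;0 0 0 -0.15 1 0 255;0 0 0 -0.15 1 0 255;0 0 0 -0.15 1 0 255;0 0 0 -0.15 1 0 255"

```text
time_s: 8.02
tool_pos: [0.4849, -0.1739, 0.1683]
ee_rot: [[-0.989, -0.148, -0.001], [-0.148, 0.989, 0.002], [0.001, 0.002, -1.0]]
ft_force: [0.4, 0.1, -7.3]
gripper_width: 0.0563
grasp_force: 66.0
```

Call:
arm_command --commands "0 0 0 -0.15 1 0 255;0 0 0 -0.15 1 0 255;0 0 0 -0.15 1 0 255;0 0 0 -0.15 1 0 255;0 0 0 -0.15 1 0 255;0 0 0 -0.15 1 0 255;0 0 0 -0.15 1 0 255;0 0 0 -0.15 1 0 255;0 0 0 -0.15 1 0 255;0 0 0 -0.15 1 0 255;0 0 0 -0.15 1 0 255;0 0 0 -0.15 1 0 255"

```text
time_s: 9.52
tool_pos: [0.484, 0.1284, 0.1684]
ee_rot: [[-0.989, -0.148, -0.002], [-0.148, 0.989, 0.0], [0.002, 0.001, -1.0]]
ft_force: [0.1, 0.2, -7.1]
gripper_width: 0.0564
grasp_force: 66.0
```

Call:
arm_command --commands "0 0 0 -0.15 1 0 255;0 0 0 -0.15 1 0 255;0 0 0 -0.15 1 0 255;0 0 0 -0.15 1 0 255;0 0 0 -0.15 1 0 255;0 0 0 -0.15 1 0 255;0 0 0 -0.15 0.6 0 255;0 0 0 -0.12 0.35 0 255;0 0 0 0 0 0 255;0 0 0 0 0 0 255"

```text
time_s: 10.78
tool_pos: [0.4892, 0.3018, 0.1686]
ee_rot: [[-0.989, -0.147, -0.001], [-0.147, 0.989, -0.001], [0.001, -0.001, -1.0]]
ft_force: [-0.5, 0.1, -6.5]
gripper_width: 0.0565
grasp_force: 66.1
```

Run:
```python
from h import *
print(robot.get_obs()["tool_pos"])
r=robot.read_camera("wrist");cv2.imwrite("pics/w2.png",r["frame"][:,:,::-1]);np.savez("w2",K=r["K"],T=r["world_from_camera"])
```

```text
[0.4892 0.3018 0.1686]
```

View pics/w2.png

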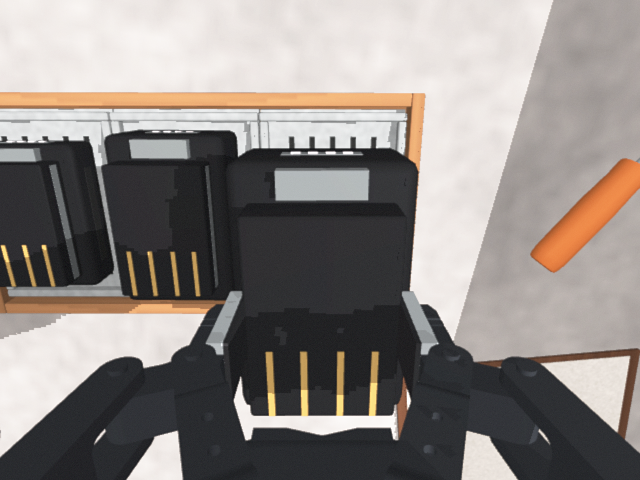

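Run:
```python
from h import *
d=np.load("w2.npz");K,T=d["K"],d["T"]
Q=lambda u,v,z:P(u,v,z,K,T)
a,b=Q(321,207,.185),Q(322,414,.185);print("rail",a,b,np.linalg.norm(a-b),(a+b)/2)
print("lat contacts",Q(321.5,385,.185))
o=Q(424,94,.03);print("outer front-left corner tray",o)
print("divider",Q(258,112,.026),"front edge tray",Q(258,94,.03), "yaw",np.degrees(np.arctan2(*(lambda e:(e[1],e[0]))(Q(420,94,.03)-Q(20,94.5,.03))))-90)
yw=np.radians(8.4);x=np.array([np.cos(yw),np.sin(yw)]);y=np.array([-x[1],x[0]])
print("C from corner",o+.0823*x-(.0603)*y)
# flat packs
for n,f,r,z in(("flatT",(158,163),(164,297),.086),("flatT contacts",(161.5,273),(161.5,273),.086)):
    print(n,(Q(*f,z)+Q(*r,z))/2,np.linalg.norm(Q(*f,z)-Q(*r,z)))
```

```text
rail [0.4437 0.2951] [0.5287 0.3081] 0.08601680962417987 [0.4862 0.3016]
lat contacts [0.5148 0.3058]
outer front-left corner tray [0.396  0.3584]
divider [0.4245 0.2474] front edge tray [0.4126 0.2469] yaw 8.530853838594396
C from corner [0.4862 0.3107]
flatT [0.5009 0.2051] 0.086135646371225
flatT contacts [0.5271 0.2059] 0.0
```

Call:
arm_command --commands "0 0 0 -0.03 0.13 0.5 255;0 0 0 -0.02 0.13 1 255;0 0 0 0 0 1 255;0 0 0 0 0 0.7 255;0 0 0 0 0 0.3 255;0 0 0 0 0 0.1 255;0 0 0 0 0 0 255"

```text
time_s: 11.7
tool_pos: [0.4904, 0.3094, 0.0795]
ee_rot: [[-0.989, -0.148, 0.001], [-0.148, 0.989, 0.001], [-0.001, 0.0, -1.0]]
ft_force: [0.3, -0.1, -6.8]
gripper_width: 0.0563
grasp_force: 66.0
```

Call:
arm_command --commands "0 0 0 0 0 0.15 255;0 0 0 0 0 0.12 255;0 0 0 0 0 0.06 255;0 0 0 0 0 0 255;0 0 0 0 0 0 255"

```text
time_s: 12.32
tool_pos: [0.4898, 0.3092, 0.0706]
ee_rot: [[-0.989, -0.148, 0.0], [-0.148, 0.989, 0.0], [-0.0, 0.0, -1.0]]
ft_force: [0.0, 0.3, -7.1]
gripper_width: 0.0564
grasp_force: 66.1
```

Call:
arm_command --commands "0 0 0 0 0 0.04 255;0 0 0 0 0 0 255;0 0 0 0 0 0 255"

```text
time_s: 12.7
tool_pos: [0.4899, 0.3093, 0.0697]
ee_rot: [[-0.989, -0.148, 0.0], [-0.148, 0.989, 0.0], [-0.0, 0.0, -1.0]]
ft_force: [-0.1, 0.1, -4.8]
gripper_width: 0.0563
grasp_force: 66.1
```

Call:
arm_command --commands "0 0 0 0 0 0.04 255;0 0 0 0 0 0 200;0 0 0 0 0 0 0;0 0 0 0 0 0 0;0 0 0 0 0 0 0;0 0 0 0 0 0 0;0 0 0 0 0 -0.8 0;0 0 0 0 0 -1 0;0 0 0 0 0 -0.4 0"

```text
time_s: 13.82
tool_pos: [0.4908, 0.3097, 0.1251]
ee_rot: [[-0.989, -0.148, 0.003], [-0.148, 0.989, 0.001], [-0.003, 0.001, -1.0]]
ft_force: [0.2, 0.4, -0.8]
gripper_width: 0.0854
grasp_force: 0.0
```

Call:
arm_command --commands "0 0 0 0.05 -0.85 0 0;0 0 0 0.05 -1 0 0;0 0 0 0.05 -1 0 0;0 0 0 0.05 -1 0 0;0 0 0 0.03 -0.4 0 0;0 0 0 0 0 1 0;0 0 0 0 0 0.8 0;0 0 0 0 0 0 0"

```text
time_s: 14.82
tool_pos: [0.4975, 0.2025, 0.0764]
ee_rot: [[-0.989, -0.148, -0.005], [-0.148, 0.989, -0.001], [0.005, -0.0, -1.0]]
ft_force: [0.2, 0.2, 0.3]
gripper_width: 0.0856
grasp_force: 0.0
```

Call:
arm_command --commands "0 0 0 0 0 0.2 0;0 0 0 0 0 0 0;0 0 0 0 0 0 130;0 0 0 0 0 0 255;0 0 0 0 0 0 255;0 0 0 0 0 0 255;0 0 0 0 0 0 255;0 0 0 0 0 0 255;0 0 0 0 0 0 255"

```text
time_s: 15.95
tool_pos: [0.5004, 0.2034, 0.0746]
ee_rot: [[-0.989, -0.148, 0.002], [-0.148, 0.989, 0.0], [-0.002, 0.0, -1.0]]
ft_force: [-1.7, -0.1, 6.0]
gripper_width: 0.0562
grasp_force: 65.1
```

Call:
arm_command --commands "0 0 0 0 0 0 100;0 0 0 0 0 0 0;0 0 0 0 0 0 0;0 0 0 0 0 0.2 0;0 0 0 0 0 0 0;0 0 0 0 0 0 130;0 0 0 0 0 0 255;0 0 0 0 0 0 255;0 0 0 0 0 0 255;0 0 0 0 0 0 255;0 0 0 0 0 0 255"

```text
time_s: 17.32
tool_pos: [0.5001, 0.2034, 0.069]
ee_rot: [[-0.989, -0.148, 0.001], [-0.148, 0.989, 0.0], [-0.001, 0.0, -1.0]]
ft_force: [-0.8, 0.6, 4.7]
gripper_width: 0.0561
grasp_force: 66.6
```

Call:
arm_command --commands "0 0 0 0 0 -0.4 255;0 0 0 0 0 -0.85 255;0 0 0.77 0 0 -1 255;0 0 0.77 0 0 -1 255;0 0 0.77 0 0 -0.6 255;0 0 0.76 0 0 0 255;0 0 0 -0.07 -0.5 0 255;0 0 0 -0.15 -1 0 255;0 0 0 -0.15 -1 0 255;0 0 0 -0.15 -1 0 255;0 0 0 -0.15 -1 0 255;0 0 0 -0.15 -1 0 255"

```text
time_s: 18.82
tool_pos: [0.4944, 0.0625, 0.1635]
ee_rot: [[-0.985, 0.171, -0.003], [0.171, 0.985, -0.001], [0.003, -0.001, -1.0]]
ft_force: [0.7, -0.8, -6.8]
gripper_width: 0.0562
grasp_force: 65.8
```

Call:
arm_command --commands "0 0 0 -0.15 -1 0 255;0 0 0 -0.15 -1 0 255;0 0 0 -0.15 -1 0 255;0 0 0 -0.15 -1 0 255;0 0 0 -0.15 -1 0 255;0 0 0 -0.15 -1 0 255;0 0 0 -0.15 -1 0 255;0 0 0 -0.15 -1 0 255;0 0 0 -0.15 -1 0 255;0 0 0 -0.15 -1 0 255;0 0 0 -0.15 -1 0 255;0 0 0 -0.15 -1 0 255"

```text
time_s: 20.32
tool_pos: [0.4868, -0.2397, 0.1633]
ee_rot: [[-0.985, 0.171, -0.003], [0.171, 0.985, 0.001], [0.004, 0.001, -1.0]]
ft_force: [-0.3, -1.0, -6.4]
gripper_width: 0.0565
grasp_force: 65.8
```

Call:
arm_command --commands "0 0 0 -0.15 -1 0 255;0 0 0 -0.15 -0.9 0 255;0 0 0 -0.04 -0.6 0 255;0 0 0 0 -0.3 0 255;0 0 0 0 0 0 255;0 0 0 0 0 0 255"

```text
time_s: 21.08
tool_pos: [0.4851, -0.3086, 0.1647]
ee_rot: [[-0.985, 0.172, -0.0], [0.172, 0.985, 0.001], [0.0, 0.001, -1.0]]
ft_force: [-0.7, 0.7, -7.0]
gripper_width: 0.0563
grasp_force: 65.9
```

Run:
```python
from h import *
print(robot.get_obs()["tool_pos"])
r=robot.read_camera("wrist");cv2.imwrite("pics/w3.png",r["frame"][:,:,::-1]);np.savez("w3",K=r["K"],T=r["world_from_camera"])
```

```text
[ 0.4851 -0.3086  0.1647]
```

View pics/w3.png

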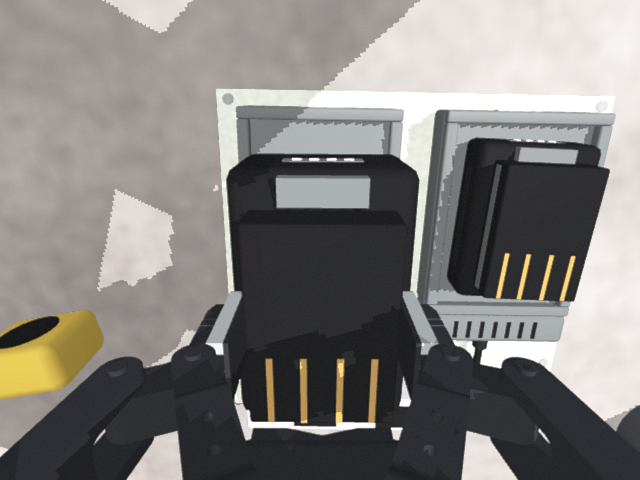

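Run:
```python
from h import *
d=np.load("w3.npz");K,T=d["K"],d["T"]
Q=lambda u,v,z:P(u,v,z,K,T)
a,b=Q(322,213,.1817),Q(322,423,.1817);print("rail",a,b,np.linalg.norm(a-b),(a+b)/2)
for n,l,r in(("fast",(237,108.5),(403,109)),("std",(437,110),(614,113))):
    a,b=Q(*l,.046),Q(*r,.046);e=b-a;yw=np.arctan2(e[1],e[0])-np.pi/2
    print(n,np.linalg.norm(e),np.degrees(yw),(a+b)/2+.074*np.array([np.cos(yw),np.sin(yw)]))
f,r=Q(541,163,.088),Q(535,299,.088);print("fullS",(f+r)/2,np.linalg.norm(f-r))
```

```text
rail [ 0.4416 -0.3007] [ 0.5283 -0.3158] 0.08804969448077204 [ 0.485  -0.3082]
fast 0.10592365252028618 -10.034434030709617 [ 0.4842 -0.3094]
std 0.11358627935396688 -10.797668076454446 [ 0.5082 -0.1811]
fullS [ 0.5031 -0.1814] 0.08570334181910842
```

Call:
arm_command --commands "0 0 0 0 -0.05 0.6 255;0 0 0 0 0 1 255;0 0 0 0 0 0.7 255;0 0 0 0 0 0.3 255;0 0 0 0 0 0.15 255;0 0 0 0 0 0.1 255;0 0 0 0 0 0.08 255;0 0 0 0 0 0 255;0 0 0 0 0 0 255"

```text
time_s: 22.25
tool_pos: [0.4852, -0.3109, 0.0919]
ee_rot: [[-0.985, 0.172, 0.0], [0.172, 0.985, -0.0], [-0.001, -0.0, -1.0]]
ft_force: [0.9, -0.8, -6.5]
gripper_width: 0.0567
grasp_force: 65.8
```

Call:
arm_command --commands "0 0 0 0 0 0.06 255;0 0 0 0 0 0.04 255;0 0 0 0 0 0 255;0 0 0 0 0 0 255"

```text
time_s: 22.75
tool_pos: [0.485, -0.3107, 0.089]
ee_rot: [[-0.985, 0.172, -0.0], [0.172, 0.985, 0.0], [0.0, 0.0, -1.0]]
ft_force: [0.3, 0.4, -6.8]
gripper_width: 0.0562
grasp_force: 66.0
```

Call:
arm_command --commands "0 0 0 0 0 0.04 255;0 0 0 0 0 0.03 255;0 0 0 0 0 0 255;0 0 0 0 0 0 255"

```text
time_s: 23.25
tool_pos: [0.485, -0.3107, 0.0889]
ee_rot: [[-0.985, 0.172, 0.0], [0.172, 0.985, -0.0], [-0.0, -0.0, -1.0]]
ft_force: [-4.0, 1.8, 5.6]
gripper_width: 0.0565
grasp_force: 67.2
```

Call:
arm_command --commands "0 0 0 0 0 0 200;0 0 0 0 0 0 0;0 0 0 0 0 0 0;0 0 0 0 0 0 0;0 0 0 0 0 0 0;0 0 0 0 0 -0.6 0;0 0 0 0 0 -1 0;0 0 0 0.03 0.6 0 0;0 0 0 0.03 1 0 0;0 0 0 0.03 1 0 0;0 0 0 0.03 1 0 0;0 0 0 0.03 1 0 0"

```text
time_s: 24.75
tool_pos: [0.5006, -0.1948, 0.1268]
ee_rot: [[-0.985, 0.172, -0.001], [0.172, 0.985, 0.001], [0.001, 0.001, -1.0]]
ft_force: [-0.4, 0.1, 0.7]
gripper_width: 0.0853
grasp_force: 0.0
```

Call:
arm_command --commands "0 0 0 0.02 0.68 0 0;0 0 0 0 0 1 0;0 0 0 0 0 0.8 0;0 0 0 0 0 0.24 0;0 0 0 0 0 0 0;0 0 0 0 0 0 0"

```text
time_s: 25.5
tool_pos: [0.5042, -0.1803, 0.0771]
ee_rot: [[-0.985, 0.172, 0.001], [0.172, 0.985, -0.001], [-0.001, -0.0, -1.0]]
ft_force: [1.1, 1.2, 0.3]
gripper_width: 0.0854
grasp_force: 0.0
```

Call:
arm_command --commands "0 0 0 0 0 0.24 0;0 0 0 0 0 0 0;0 0 0 0 0 0 130;0 0 0 0 0 0 255;0 0 0 0 0 0 255;0 0 0 0 0 0 255;0 0 0 0 0 0 255;0 0 0 0 0 0 255"

```text
time_s: 26.5
tool_pos: [0.5042, -0.18, 0.0711]
ee_rot: [[-0.985, 0.172, 0.001], [0.172, 0.985, -0.0], [-0.001, 0.0, -1.0]]
ft_force: [-0.2, -0.2, 4.5]
gripper_width: 0.0566
grasp_force: 64.8
```

Call:
arm_command --commands "0 0 0 0 0 -0.4 255;0 0 0 0 0 -0.8 255;0 0 -0.77 0 0 -1 255;0 0 -0.77 0 0 -1 255;0 0 -0.77 0 0 0 255;0 0 -0.76 0 0 0 255;0 0 0 -0.1 0.5 0 255;0 0 0 -0.15 1 0 255;0 0 0 -0.15 1 0 255;0 0 0 -0.15 1 0 255;0 0 0 -0.15 1 0 255;0 0 0 -0.15 1 0 255"

```text
time_s: 28.0
tool_pos: [0.5032, -0.0391, 0.1498]
ee_rot: [[-0.989, -0.147, -0.002], [-0.147, 0.989, 0.001], [0.001, 0.001, -1.0]]
ft_force: [-0.1, 0.1, -3.4]
gripper_width: 0.0565
grasp_force: 64.5
```

Call:
arm_command --commands "0 0 0 -0.15 1 0 255;0 0 0 -0.15 1 0 255;0 0 0 -0.15 1 0 255;0 0 0 -0.15 1 0 255;0 0 0 -0.15 1 0 255;0 0 0 -0.15 1 0 255;0 0 0 -0.15 1 0 255;0 0 0 -0.15 1 0 255;0 0 0 -0.14 0.9 0 255;0 0 0 0 0.78 0 255;0 0 0 0 0 0 255;0 0 0 0 0 0 255"

```text
time_s: 29.5
tool_pos: [0.5011, 0.2033, 0.1501]
ee_rot: [[-0.989, -0.148, -0.001], [-0.148, 0.989, -0.001], [0.001, -0.001, -1.0]]
ft_force: [-0.9, -0.3, -4.6]
gripper_width: 0.0565
grasp_force: 64.6
```

Run:
```python
from h import *
print(robot.get_obs()["tool_pos"])
r=robot.read_camera("wrist");cv2.imwrite("pics/w4.png",r["frame"][:,:,::-1]);np.savez("w4",K=r["K"],T=r["world_from_camera"])
```

```text
[0.5011 0.2033 0.1501]
```

View pics/w4.png

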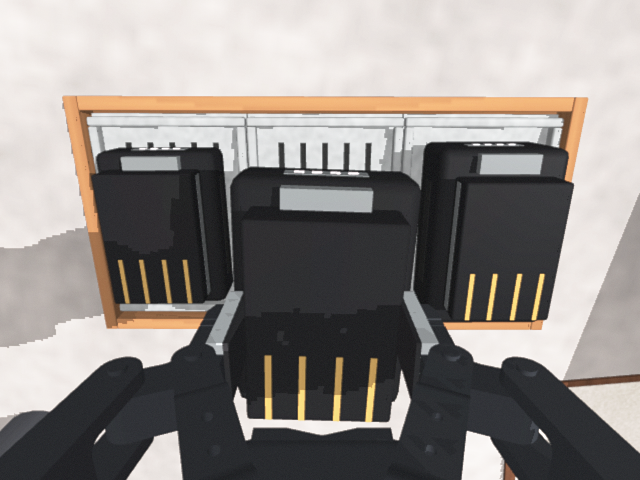

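Call:
arm_command --commands "0 0 0 -0.04 0 0.6 255;0 0 0 0 0 1 255;0 0 0 0 0 1 255;0 0 0 0 0 0.6 255;0 0 0 0 0 0.3 255;0 0 0 0 0 0.15 255;0 0 0 0 0 0.1 255;0 0 0 0 0 0.05 255;0 0 0 0 0 0 255;0 0 0 0 0 0 255"

```text
time_s: 30.8
tool_pos: [0.5028, 0.2038, 0.0556]
ee_rot: [[-0.989, -0.148, 0.001], [-0.148, 0.989, 0.0], [-0.001, 0.0, -1.0]]
ft_force: [-0.5, 0.4, -3.6]
gripper_width: 0.0566
grasp_force: 64.6
```

Call:
arm_command --commands "0 0 0 0 0 0.1 255;0 0 0 0 0 0.05 255;0 0 0 0 0 0.04 255;0 0 0 0 0 0 255;0 0 0 0 0 0 255"

```text
time_s: 31.42
tool_pos: [0.5025, 0.2036, 0.0511]
ee_rot: [[-0.989, -0.148, -0.0], [-0.148, 0.989, -0.0], [0.0, -0.0, -1.0]]
ft_force: [-4.5, -1.9, 4.5]
gripper_width: 0.0561
grasp_force: 65.6
```

Call:
arm_command --commands "0 0 0 0 0 0 200;0 0 0 0 0 0 0;0 0 0 0 0 0 0;0 0 0 0 0 0 0;0 0 0 0 0 0 0;0 0 0 0 0 -0.8 0;0 0 0 0 0 -1 0;0 0 0 0.01 -0.6 0 0;0 0 0 0.01 -1 0 0;0 0 0 0.01 -1 0 0;0 0 0 0.01 -1 0 0;0 0 0 0.01 -0.66 0 0"

```text
time_s: 32.92
tool_pos: [0.5164, 0.0964, 0.0945]
ee_rot: [[-0.989, -0.147, -0.002], [-0.147, 0.989, -0.0], [0.002, -0.0, -1.0]]
ft_force: [0.9, 0.1, -0.2]
gripper_width: 0.0852
grasp_force: 0.0
```

Call:
arm_command --commands "0 0 0 0 0 0.8 0;0 0 0 0 0 0.7 0;0 0 0 0 0 0.2 0;0 0 0 0 0 0 0;0 0 0 0 0 0 0"

```text
time_s: 33.55
tool_pos: [0.5177, 0.0982, 0.0537]
ee_rot: [[-0.989, -0.148, 0.001], [-0.148, 0.989, 0.0], [-0.001, -0.0, -1.0]]
ft_force: [0.1, -0.3, 1.0]
gripper_width: 0.0859
grasp_force: 0.0
```

Call:
arm_command --commands "0 0 0 0 0 0.1 0;0 0 0 0 0 0 0;0 0 0 0 0 0 130;0 0 0 0 0 0 255;0 0 0 0 0 0 255;0 0 0 0 0 0 255;0 0 0 0 0 0 255;0 0 0 0 0 0 255"

```text
time_s: 34.55
tool_pos: [0.5176, 0.0984, 0.0512]
ee_rot: [[-0.989, -0.148, 0.001], [-0.148, 0.989, 0.001], [-0.001, 0.0, -1.0]]
ft_force: [-1.7, 1.4, 4.7]
gripper_width: 0.056
grasp_force: 66.5
```

Call:
arm_command --commands "0 0 0 0 0 -0.4 255;0 0 0 0 0 -0.8 255;0 0 0.77 0 0 -1 255;0 0 0.77 0 0 -1 255;0 0 0.77 0 0 -0.4 255;0 0 0.76 0 0 0 255;0 0 0 -0.15 -0.5 0 255;0 0 0 -0.15 -1 0 255;0 0 0 -0.15 -1 0 255;0 0 0 -0.15 -1 0 255;0 0 0 -0.15 -1 0 255;0 0 0 -0.15 -1 0 255"

```text
time_s: 36.05
tool_pos: [0.5145, -0.0428, 0.1398]
ee_rot: [[-0.985, 0.171, -0.002], [0.171, 0.985, -0.0], [0.002, -0.001, -1.0]]
ft_force: [-0.9, -0.1, -3.6]
gripper_width: 0.0565
grasp_force: 65.5
```

Call:
arm_command --commands "0 0 0 -0.15 -1 0 255;0 0 0 -0.15 -1 0 255;0 0 0 -0.15 -1 0 255;0 0 0 -0.15 -1 0 255;0 0 0 -0.15 -1 0 255;0 0 0 0 -0.47 0 255;0 0 0 0 0 0 255;0 0 0 0 0 0 255"

```text
time_s: 37.05
tool_pos: [0.51, -0.1784, 0.1402]
ee_rot: [[-0.985, 0.172, -0.001], [0.172, 0.985, 0.001], [0.001, 0.001, -1.0]]
ft_force: [0.1, -1.4, -3.0]
gripper_width: 0.0563
grasp_force: 65.5
```

Run:
```python
from h import *
print(robot.get_obs()["tool_pos"])
r=robot.read_camera("wrist");cv2.imwrite("pics/w5.png",r["frame"][:,:,::-1]);np.savez("w5",K=r["K"],T=r["world_from_camera"])
```

```text
[ 0.51   -0.1784  0.1402]
```

View pics/w5.png

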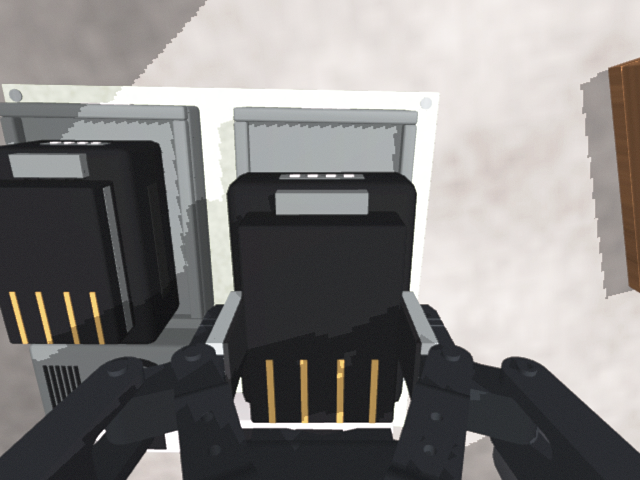

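Run:
```python
from h import *
d=np.load("w5.npz");K,T=d["K"],d["T"]
Q=lambda u,v,z:P(u,v,z,K,T)
a,b=Q(322,216,.157),Q(322,421,.157);print("rail",np.linalg.norm(a-b),(a+b)/2)
a,b=Q(235,109,.046),Q(416,111,.046);e=b-a;yw=np.arctan2(e[1],e[0])-np.pi/2
print(np.linalg.norm(e),np.degrees(yw),(a+b)/2+.074*np.array([np.cos(yw),np.sin(yw)]))
```

```text
rail 0.08612781136314872 [ 0.5101 -0.178 ]
0.10483376246804181 -10.480751431722604 [ 0.5097 -0.1765]
```

Call:
arm_command --commands "0 0 0 0 0.03 0.6 255;0 0 0 0 0 1 255;0 0 0 0 0 0.5 255;0 0 0 0 0 0.2 255;0 0 0 0 0 0.15 255;0 0 0 0 0 0.1 255;0 0 0 0 0 0 255;0 0 0 0 0 0 255"

```text
time_s: 38.1
tool_pos: [0.5109, -0.1785, 0.0772]
ee_rot: [[-0.985, 0.172, 0.001], [0.172, 0.985, -0.0], [-0.001, -0.0, -1.0]]
ft_force: [0.3, 0.3, -3.1]
gripper_width: 0.0562
grasp_force: 65.4
```

Call:
arm_command --commands "0 0 0 0 0.03 0.12 255;0 0 0 0 0 0.06 255;0 0 0 0 0 0.04 255;0 0 0 0 0 0.04 255;0 0 0 0 0 0 255;0 0 0 0 0 0 255"

```text
time_s: 38.85
tool_pos: [0.5106, -0.1776, 0.0712]
ee_rot: [[-0.985, 0.172, -0.0], [0.172, 0.985, 0.0], [0.0, 0.0, -1.0]]
ft_force: [-3.8, 0.7, 5.2]
gripper_width: 0.0561
grasp_force: 66.6
```

Contact made. I'll release, raise the arm, and back off for a final look.

Call:
arm_command --commands "0 0 0 0 0 0 200;0 0 0 0 0 0 0;0 0 0 0 0 0 0;0 0 0 0 0 0 0;0 0 0 0 0 0 0;0 0 0 0 0 -0.6 0;0 0 0 0 0 -1 0;0 0 0 0 0 -1 0;0 0 0 0 0 -1 0;0 0 0 0.5 0.7 -1 0;0 0 0 1 1 -1 0;0 0 0 1 1 0 0"

```text
time_s: 40.35
tool_pos: [0.4624, -0.1005, 0.214]
ee_rot: [[-0.985, 0.173, 0.006], [0.173, 0.985, -0.002], [-0.006, -0.001, -1.0]]
ft_force: [0.1, 0.1, -0.1]
gripper_width: 0.0851
grasp_force: 0.0
```

Call:
arm_command --commands "0 0 0 1 1 0 0;0 0 0 1 1 0 0;0 0 0 1 1 0 0;0 0 0 0 1 0 0;0 0 0 0 0 0 0;0 0 0 0 0 0 0;0 0 0 0 0 0 0"

```text
time_s: 41.22
tool_pos: [0.4044, 0.0104, 0.2105]
ee_rot: [[-0.985, 0.173, 0.0], [0.173, 0.985, -0.0], [-0.0, -0.0, -1.0]]
ft_force: [-0.1, 0.8, 0.1]
gripper_width: 0.0852
grasp_force: 0.0
```

Run:
```python
from h import *
f=robot.read_camera("top")["frame"][:,:,::-1]
g=robot.read_camera("scene")["frame"][:,:,::-1]
c=cv2.resize(f[190:345,140:500],None,fx=2.2,fy=2.2,interpolation=cv2.INTER_CUBIC)
c2=cv2.resize(g[110:370,190:530],None,fx=.95,fy=.95)
o=np.zeros((c.shape[0]+c2.shape[0],c.shape[1],3),np.uint8);o[:c.shape[0]]=c;o[c.shape[0]:,:c2.shape[1]]=c2
cv2.imwrite("pics/end.png",o[:600]);print(o.shape,robot.get_obs()["tool_pos"])
```

```text
(588, 792, 3) [0.4043 0.0104 0.2104]
```

View pics/end.png

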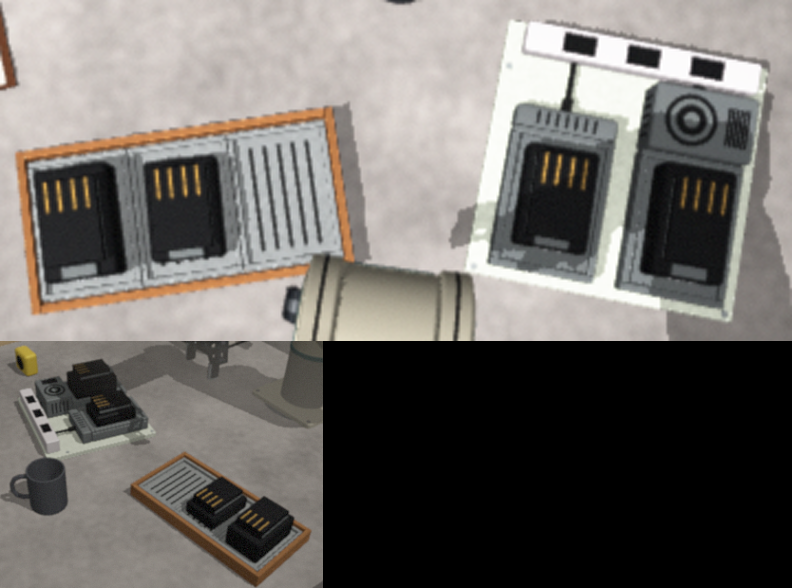

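All four packs sit upright inside their rims: the tall and slim full packs are in the left and middle cradles, and both chargers hold their packs. The arm is clear and the mug hasn't moved.

```bash
python3 -c "
from workcell import robot
print(robot.close_job())"
```

```text
the job is handed in; nothing more can be done
None
```

The job is handed in at about 41 s. The flat tall pack is on the fast charger, the flat slim pack is on the standard charger, and the full packs are stowed in two tray cradles; my last pictures showed all four seated upright inside their rims, but no verdict came back.

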